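Unload the bayonet-lidded culture jar

TASK

Open the culture jar: turn its bayonet lid anticlockwise (seen from above) until its lugs reach the slots in the collar, lift it off and lay it right way up in the middle of the black mat. Then lift the dish carrier out of the jar by its handle and stand it upright in the steel tray. Do not drop or throw either one, keep the carrier upright, and leave the other things on the bench where they are.

Things in the scene. Friction and masses are not known exactly. Their poses are not given: they have to be found in the camera images.
- jar: Clear round jar, fixed, yaw varies; origin on its axis at bench height. Pale metal collar 152 mm across, top at 101 mm. Lid rests on a black ledge at 86 mm, under an inward flange (inner radius 56 mm, 6.5 mm thick) cut away at two slots, 33 degrees wide, at jar +x and -x (dark ledge shows). Stops end the anticlockwise turn 5 degrees past mid-slot. Bore 94 mm, inner floor at 6 mm.
- lid_grip (a point): Centre of the black gripping bar on the lid: on the lid's axis, 66 mm above its underside. The bar runs along the lid's x, 90 mm long, 14 mm thick; its top is 12 mm above this point, its underside 10 mm below. The dome's flat top, 96 mm across, is 24 mm below this point.
- carrier_grip (a point): Centre of the carrier's handle bar: on its vertical axis, 97 mm above its underside. The bar runs along the carrier's x, 71 mm long, 10 mm thick, 18 mm high (9 mm above and below this point), held by straps at its ends; the dishes' top is 45 mm below this point.
- mat: Black square rubber mat, 180 x 180 mm, 4 mm thick, fixed to the bench left or right of the jar; origin at the centre of its underside, at bench height.
- tray: Open square steel tray, 160 x 160 mm outside, walls 26 mm high and 4 mm thick, floor 4 mm thick, fixed to the bench on the other side of the jar from the mat; origin at the centre of its underside, at bench height.
- marker: marker pen, 135 mm long (along its x), 16 mm thick, lying on the bench; origin at the centre of its underside; bystander
- tipbox: blue pipette-tip box with clear lid, 85 x 120 mm, 65 mm high; origin at the centre of its underside; bystander
- tuberack: black tube rack with capped tubes, 70 x 170 mm, 98 mm high; origin at the centre of its underside; bystander
- reagent: clear round reagent bottle with blue cap, 86 mm diameter, 170 mm high; origin at the centre of its underside; bystander
- dishes: stack of two clear petri dishes, 92 mm diameter, 31 mm high; origin at the centre of its underside; bystander
- timer: flat white lab timer, 65 x 65 mm, 22 mm high; origin at the centre of its underside; bystander
- spatula: steel lab spatula with black handle, 140 mm long (along its x), 16 mm wide, 12 mm high, lying on the bench; origin at the centre of its underside; bystander
- lid: Grey domed lid, loose, 0.2-0.45 kg; origin on its axis at its underside, z up. Two steel lugs at its foot at +x and -x, in line with the bar: 24 mm wide (22 degrees), 6 mm thick, reaching 66 mm from the axis. Starts in the collar, 0.6 to 1.2 rad clockwise (from above) of the slots. Turns easily, 2-3 mm of side play; lifts off only with its x within 4 degrees of the jar's x (or half a turn away).
- carrier: Steel carrier with three clipped-in dishes, loose, 0.2-0.4 kg, standing in the jar, hidden by the lid at first; origin on its axis at its underside, z up. Round foot 74 mm across, total height 106 mm: in the open jar its bar stands 11 mm above the collar.

How it is judged (in metres and radians):
On the way, in this order (a step that is already met when the one before it is completed fails the run):
1. the lid, still in the collar, is turned so that its lugs are at the slots (angle between the x axis of lid_grip and the x axis of jar, either way round below 0.13 rad and horizontal distance between lid_grip and jar below 0.02 m and z of lid_grip in the frame of jar below 0.175 m), for 0.05 s.
2. the lid is lifted free of the collar (z of lid_grip in the frame of jar above 0.185 m), for 0.05 s.
3. the lid lies right way up in the middle of the mat and is released (horizontal distance between lid_grip and mat below 0.035 m and z of lid_grip in the frame of mat between 0.062 and 0.078 m and angle between lid_grip's own z axis and vertical below 0.1 rad and contact force between lid and the fingers below 0.5 N and linear speed of lid below 0.03 m/s), for 0.2 s.
4. the carrier is lifted clear of the jar (z of carrier_grip in the frame of jar above 0.203 m), for 0.05 s.
At the end, for the whole second after the job is handed in: The lid lies right way up (within 0.1 rad) on the mat, its axis within 35 mm of the mat's centre; the carrier stands upright (within 0.1 rad) with its foot flat on the tray's floor; both are at rest and released (horizontal distance between lid_grip and mat below 0.035 m and z of lid_grip in the frame of mat between 0.062 and 0.078 m and angle between each of lid_grip, carrier_grip's own z axis and vertical below 0.1 rad and contact force between each of lid, carrier and the fingers below 0.5 N and linear speed of each of lid, carrier below 0.02 m/s and horizontal distance between carrier_grip and tray below 0.06 m and z of carrier_grip in the frame of tray between 0.095 and 0.107 m); the robot touches nothing.
It fails at once if the carrier is dropped or thrown (faster than 1 m/s) (linear speed of carrier above 1 m/s).
It fails at once if the lid is dropped or thrown (faster than 1 m/s) (linear speed of lid above 1 m/s).
It fails at once if the carrier is tipped by more than 0.6 rad (angle between carrier_grip's own z axis and vertical above 0.6 rad).
It fails at once if another thing on the bench is moved by more than 30 mm (distance of any of marker, tipbox, tuberack, reagent, dishes, timer, spatula from where it was at the start of the episode above 0.03 m).
It also fails if it takes over 61 s, if anything falls off the work surface, if the arm or the gripper's body presses on something with over 40 N, if the wrist force passes 120 N, or if a joint passes its speed limit or range.

ROBOT

A 6-joint arm with a two-finger parallel gripper is mounted at the origin on the work surface. World frame = base frame: x ahead of the robot, y to its left, z up, the work surface at z = 0. Lengths are in mm, angles in rad, forces in N, time in s.
With the tool pointing down it reaches from about 350 to 975 mm from the base axis. Payload 7.1 kg.
Tool frame: the origin (TCP) lies between the finger pads; the fingertips stand 19 mm ahead of it and the grasp point (between the pads) is the TCP (ctrl.finger_overhang is the distance from the TCP to the fingertips, in mm); z points along the fingers, y is the line along which they close (so a half turn about z gives the same grasp; the last joint's range is limited). The gripper opens to 88 mm and grips with 3 to 60 N. Pads are 20 mm wide; open, the fingers measure 115 mm over their backs; the gripper's body (75 mm by 178 mm) begins 61 mm behind the grasp point.
Start: joints at [-1.142, 0.423, 1.63, -0, 1.089, -0.019], TCP at [270.629, -563.351, 241.675] pointing down, gripper open.
Joint ranges: [-3, 3], [-0.9, 2.11], [0.09, 2.58], [-1.31, 4.45], [0.11, 2.69], [-2.54, 2.54]. Speed limits (rad/s): [2.39, 2.39, 3.01, 3.14, 3.14, 3.14].

INTERFACE

Orientations are given as a rotation vector (axis times angle).
In Python, from workcell import ctrl gives the robot as it stands. The module is installed in compiled form; this text tells all that it offers.
- The arm moves only by the tool arm_command, never from a script. Its argument "rows" is one flat list of numbers, 7 for each row, row after row: the turn, a rotation vector about the tool's x, y, z scaled (see below), then the shift along the tool's x, y, z scaled (see below), then the opening, from -1 (shut) to 1 (fully open). A call has 1 to 5 rows; each row is the pose to reach, as a shift and turn from the pose commanded when the call began, along the tool's axes at that moment, turning the shorter way round; what a row does not reach only later rows make up. The controller multiplies each number of a shift by 80 mm and each number of a turn by 180 degrees. A row lasts 1/10 s, in which the tool goes at most 50 mm and 8.59 degrees, less where a joint would pass 70% of its speed; a pose out of reach is approached as far as the arm can. A call with a number of a shift or a turn outside -1 to 1 is refused whole. A call with a gripper value outside its range is refused whole. The fingers move at their own pace and stop on an object; the grip force is fixed at half the most. Time passes only in rows, so rows that repeat a pose let the fingers close. It gives the time, the measured TCP pose, the force, the opening and the grip force at its end, in the units of the state.
- ctrl.get_obs(): the state, without advancing time (a new reading comes with each control period).
- ctrl.get_image(name): name is "scene" or "side" or "wrist"; returns (picture, depth): 384x512x3 uint8, red, green, blue; 384x512 float32, mm along the optical axis (not along the pixel's ray), 0 where there is no reading.
- ctrl.camera_params(name): a dict with "camera_matrix" (3x3 intrinsics, pixels), "world_to_cam" (4x4, takes a point from world to camera coordinates); the wrist camera has in their place "tool_from_camera" (4x4, takes a point from camera to tool coordinates, whose origin is the TCP and whose axes are the flange's). Camera axes: x right, y down, z forward; pixel columns grow to the right and rows downward; lengths in mm; the calibration is good to about 2 mm. A picture is of the moment at which its call begins: read the wrist's pose just before it. camera_params takes no time and is no camera call.
- ctrl.close_job(): hands the job in; it is judged then, once.
The state is a dict: "t": time; "qpos": joint angles; "qvel": joint speeds; "joint_torque": joint torques, N m; "ee_pos": TCP position; "orientation": TCP orientation; "ft_force": force on the tool from outside, world axes, zero at the start; "moment": the same for the moment, N m; "width": finger opening in mm; "grasp_force": force on a finger pad.
Only numpy, scipy, OpenCV 4.12 (cv2) and the standard library are available. Lean on these libraries where they do the work, as an engineer would, in place of code of your own. Each camera call takes 0.05 s, during which the arm holds its last target. There are 200 camera calls.

## Working session

There is one attempt and no reset: what is moved stays moved. The work goes in short steps, Python scripts to look and compute and a tool call to move; the robot and the scene stay as the last step left them, time stands still between calls to the robot, and variables do not carry over. Pictures are saved under pics/ and viewed, at most 10 in all, crops included, and the job is handed in when it is done.

Besides the shell and the picture viewer there is one more tool, called after "Call:" in YAML: its name, and indented under it one key for each argument. arm_command: Moves the arm, as the interface text tells. Shifts and turns lie within -1 to 1; 1 stands for 80 mm of shift or 180 degrees of turn. Its arguments: {"type":"object","properties":{"rows":{"type":"array","items":{"type":"number"}}},"required":["rows"]}

```bash
mkdir -p pics
cat > h.py <<'E'
import numpy as np, cv2
from scipy.spatial.transform import Rotation as R
from workcell import ctrl
def shot(n):
    o=ctrl.get_obs(); im,d=ctrl.get_image(n); p=ctrl.camera_params(n); K=np.array(p["camera_matrix"])
    if n=="wrist":
        T=np.eye(4); T[:3,:3]=R.from_rotvec(o["orientation"]).as_matrix(); T[:3,3]=o["ee_pos"]
        C=T@np.array(p["tool_from_camera"])
    else: C=np.linalg.inv(np.array(p["world_to_cam"]))
    return im,d,K,C
def cloud(d,K,C):
    v,u=np.mgrid[:d.shape[0],:d.shape[1]]
    P=np.stack([(u-K[0,2])/K[0,0]*d,(v-K[1,2])/K[1,1]*d,d],-1)
    W=P@C[:3,:3].T+C[:3,3]; W[d<=0]=np.nan
    return W
def onplane(u,v,z,K,C):
    r=C[:3,:3]@np.array([(u-K[0,2])/K[0,0],(v-K[1,2])/K[1,1],1]); return C[:3,3]+r*(z-C[2,3])/r[2]
def save(n,im): cv2.imwrite("pics/"+n,cv2.cvtColor(im,cv2.COLOR_RGB2BGR))
E
python3 - <<'E'
from h import *
o=ctrl.get_obs(); print(o, R.from_rotvec(o["orientation"]).as_matrix().round(3))
for n in("scene","side"):
    im,d,K,C=shot(n); save(n+".png",im); np.savez(n+".npz",im=im,d=d,K=K,C=C); print(n,C.round(2),K)
E
```

```text
{'t': 0.0, 'qpos': array([-1.14201336e+00,  4.23835438e-01,  1.63068542e+00,  1.30800516e-05,
        1.08858460e+00, -1.89537352e-02]), 'qvel': array([-0.00101946,  0.00084997, -0.00240628, -0.00032385, -0.00226859,
       -0.00150576]), 'joint_torque': array([-2.12637315e-03, -5.44638741e+01, -2.73664802e+01,  6.41887542e-02,
        2.27642379e-02, -1.52528742e-04]), 'ee_pos': array([ 270.41391864, -562.89263139,  240.90684448]), 'orientation': array([-3.06175282e+00, -6.97104640e-01,  4.65502840e-04]), 'ft_force': array([ 0.05646481, -0.59146468,  0.3559994 ]), 'moment': array([ 0.00341519, -0.00488202,  0.02354755]), 'grasp_force': 0.0, 'width': 87.72235282085977} [[ 0.901  0.433 -0.001]
 [ 0.433 -0.901  0.001]
 [ 0.    -0.002 -1.   ]]
scene [[ 2.4000e-01  7.2000e-01 -6.5000e-01  1.2495e+03]
 [ 9.7000e-01 -1.7000e-01  1.7000e-01 -7.6660e+01]
 [ 1.0000e-02 -6.7000e-01 -7.4000e-01  8.7982e+02]
 [ 0.0000e+00  0.0000e+00  0.0000e+00  1.0000e+00]] [[383.94002924   0.         257.74571249]
 [  0.         383.94002924 185.85365509]
 [  0.           0.           1.        ]]
side [[ 9.9000e-01 -9.0000e-02  8.0000e-02  5.1705e+02]
 [-1.2000e-01 -6.2000e-01  7.7000e-01 -8.1779e+02]
 [-2.0000e-02 -7.8000e-01 -6.3000e-01  8.7198e+02]
 [ 0.0000e+00  0.0000e+00  0.0000e+00  1.0000e+00]] [[389.79832878   0.         252.43496438]
 [  0.         389.79832878 185.31307919]
 [  0.           0.           1.        ]]
```

View pics/scene.png

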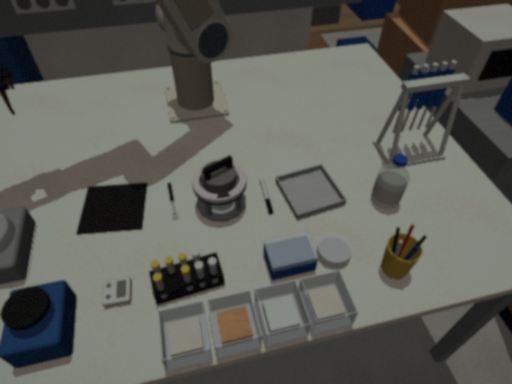

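View pics/side.png

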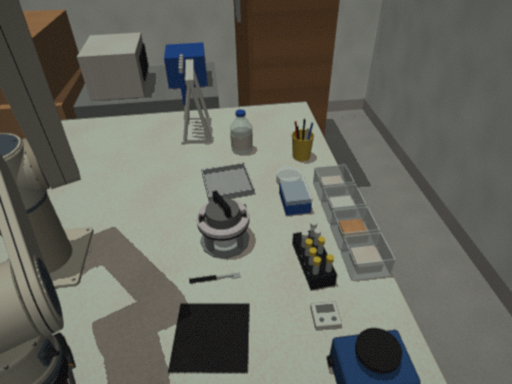

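The scene picture shows the jar at about (220,188), the mat at (113,208) and the tray at (310,190). The spatula at (172,198) and the marker at (266,196) lie beside the jar. The side picture has the jar at (222,222), the mat at (212,337) and the tray at (228,181).

Run:
```python
from h import *
for n,mp,tp,jp in(("scene",(113,208),(310,190),(220,180)),("side",(212,337),(228,181),(222,215))):
    z=np.load(n+".npz"); im,d,K,C=[z[k] for k in("im","d","K","C")]
    W=cloud(d,K,C); g=im.max(2); 
    m=(g<60)&(abs(W[...,2]-4)<15)
    N,l,s,c=cv2.connectedComponentsWithStats(m.astype(np.uint8)); i=l[mp[1],mp[0]]
    cn=max(cv2.findContours((l==i).astype(np.uint8),0,2)[0],key=cv2.contourArea)
    q=np.array([onplane(*p[0],4,K,C)[:2] for p in cn],np.float32); print(n,"mat",cv2.minAreaRect(q))
    # tray walls by height: region
    yx=np.mgrid[:384,:512]; near=(abs(yx[1]-tp[0])<60)&(abs(yx[0]-tp[1])<45)
    m=near&(W[...,2]>17)&(W[...,2]<32); P=W[m]; 
    c0=onplane(*tp,4,K,C)[:2]; P=P[np.linalg.norm(P[:,:2]-c0,axis=1)<125]; print(" tray",cv2.minAreaRect(P[:,:2].astype(np.float32)),len(P),c0)
    near=(abs(yx[1]-jp[0])<45)&(abs(yx[0]-jp[1])<45)
    m=near&(W[...,2]>97)&(W[...,2]<106); P=W[m]; print(" collar",cv2.minEnclosingCircle(P[:,:2].astype(np.float32)),len(P))
    m=near&(W[...,2]>150)&(W[...,2]<172); P=W[m];print(" bar",cv2.minAreaRect(P[:,:2].astype(np.float32)),len(P),P[:,2].max())
```

```text
scene mat ((464.7724609375, -303.79730224609375), (174.58612060546875, 175.61077880859375), 82.09712982177734)
 tray ((542.7166748046875, 271.24658203125), (164.93589782714844, 162.93035888671875), 7.587169647216797) 437 [537.02959664 276.54845112]
 collar ((516.7611694335938, 3.1498324871063232), 76.85981750488281) 637
 bar ((516.7691040039062, 3.5180892944335938), (17.673120498657227, 90.02131652832031), 24.62329864501953) 222 166.6898127131666
side mat ((463.83892822265625, -308.6588134765625), (174.94680786132812, 176.7732391357422), 82.19161987304688)
 tray ((545.695068359375, 268.09869384765625), (160.87245178222656, 166.016357421875), 7.3630852699279785) 274 [549.97742671 281.26650062]
 collar ((518.49755859375, 0.7340208888053894), 77.14075469970703) 587
 bar ((517.9721069335938, 1.0699615478515625), (15.052120208740234, 92.92499542236328), 23.50239372253418) 167 166.84219184383687
```

Call:
arm_command:
  rows: [0, 0, 0, 0.5, -0.42, -0.1, 1, 0, 0, 0, 0.97, -0.84, -0.2, 1, 0, 0, 0, 0.97, -0.84, -0.2, 1]

```text
t: 0.4
ee_pos: [312.5, -465.2, 257.8]
orientation: [-3.06, -0.701, -0.0]
ft_force: [-1.1, 0.2, -1.0]
width: 87.7
grasp_force: 0.0
```

Call:
arm_command:
  rows: [0, 0, 0, 0.5, -0.42, -0.1, 1, 0, 0, 0, 0.97, -0.84, -0.2, 1, 0, 0, 0, 0.97, -0.84, -0.2, 1]

```text
t: 0.7
ee_pos: [353.4, -371.7, 274.2]
orientation: [-3.061, -0.702, -0.001]
ft_force: [-0.4, -0.1, -0.3]
width: 87.9
grasp_force: 0.0
```

Call:
arm_command:
  rows: [0, 0, 0, 0.5, -0.42, -0.1, 1, 0, 0, 0, 0.97, -0.84, -0.2, 1, 0, 0, 0, 0.97, -0.84, -0.2, 1]

```text
t: 1.0
ee_pos: [394.5, -278.2, 290.3]
orientation: [3.062, 0.703, 0.001]
ft_force: [-0.2, 0.8, 0.3]
width: 87.9
grasp_force: 0.0
```

Call:
arm_command:
  rows: [0, 0, 0, 0.5, -0.42, -0.1, 1, 0, 0, 0, 0.97, -0.84, -0.2, 1, 0, 0, 0, 0.97, -0.84, -0.2, 1]

```text
t: 1.3
ee_pos: [435.8, -184.5, 306.4]
orientation: [3.061, 0.703, 0.002]
ft_force: [0.2, -0.3, -0.2]
width: 87.8
grasp_force: 0.0
```

Call:
arm_command:
  rows: [0, 0, 0, 0.5, -0.42, -0.1, 1, 0, 0, 0, 0.97, -0.84, -0.2, 1, 0, 0, 0, 0.97, -0.84, -0.2, 1]

```text
t: 1.6
ee_pos: [477.0, -90.5, 322.3]
orientation: [3.062, 0.703, 0.003]
ft_force: [0.7, -0.7, -0.3]
width: 87.8
grasp_force: 0.0
```

Call:
arm_command:
  rows: [0, 0, 0, 0.5, -0.42, -0.1, 1, 0, 0, 0, 0.97, -0.84, -0.2, 1, 0, 0, 0, 0.97, -0.84, -0.2, 1]

```text
t: 1.9
ee_pos: [518.0, 3.5, 338.1]
orientation: [3.062, 0.702, 0.003]
ft_force: [0.2, -0.4, 0.3]
width: 88.0
grasp_force: 0.0
```

Call:
arm_command:
  rows: [0, 0, -0.05, 0, 0, 0, 1, 0, 0, -0.1, 0, 0, 0, 1, 0, 0, -0.15, 0, 0, 0, 1, 0, 0, -0.2, 0, 0, 0, 1, 0, 0, -0.235, 0, 0, 0, 1]

```text
t: 2.4
ee_pos: [515.6, -0.8, 336.9]
orientation: [2.601, 1.762, -0.002]
ft_force: [-0.1, 0.4, 0.0]
width: 88.1
grasp_force: 0.0
```

Call:
arm_command:
  rows: [0, 0, -0.05, 0, 0, 0, 1, 0, 0, -0.1, 0, 0, 0, 1, 0, 0, -0.15, 0, 0, 0, 1, 0, 0, -0.2, 0, 0, 0, 1, 0, 0, -0.235, 0, 0, 0, 1]

```text
t: 2.9
ee_pos: [515.6, -0.9, 337.0]
orientation: [-1.79, -2.581, 0.002]
ft_force: [-0.9, -0.3, 0.2]
width: 87.6
grasp_force: 0.0
```

Run:
```python
from h import *
o=ctrl.get_obs(); print(o['t'],o['ee_pos'],o['qpos'],o['ft_force']); M=R.from_rotvec(o["orientation"]).as_matrix();print(M.round(3))
im,d,K,C=shot("wrist"); save("w1.png",im); np.savez("w1.npz",im=im,d=d,K=K,C=C); print(np.array(ctrl.camera_params("wrist")["tool_from_camera"]).round(2))
```

```text
2.9 [515.56061835  -0.85092185 336.9612789 ] [-2.41402712e-02  1.56730719e-01  1.76854873e+00 -1.12258622e-03
  1.21739512e+00 -3.81896230e-01] [-0.85392851 -0.29306239  0.24656032]
[[-0.351  0.937 -0.001]
 [ 0.937  0.351 -0.001]
 [-0.001 -0.001 -1.   ]]
[[   0.     -0.96   -0.28   77.5 ]
 [   1.      0.      0.      0.63]
 [  -0.     -0.28    0.96 -142.31]
 [   0.      0.      0.      1.  ]]
```

View pics/w1.png

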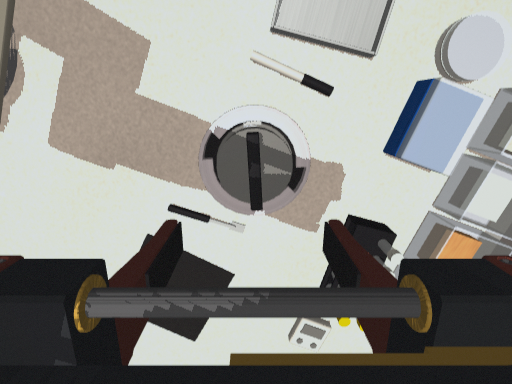

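The wrist picture shows the bar running near vertical at (255,170). The dark slots in the collar are at about (211,145) and (297,175).

Run:
```python
from h import *
z=np.load("w1.npz"); im,d,K,C=[z[k] for k in("im","d","K","C")]
W=cloud(d,K,C); g=im.max(2).astype(int)
H=W[...,2]; v,u=np.mgrid[:384,:512]; near=(abs(u-255)<65)&(abs(v-160)<65)
m=near&(H>152); P=W[m]; r=cv2.minAreaRect(P[:,:2].astype(np.float32)); print("bar",r,H[m].max())
c=np.array(r[0])
# collar: bright ring outer
m=near&(H>97)&(H<106); print(cv2.minEnclosingCircle(W[m][:,:2].astype(np.float32)))
cc=np.array(cv2.minEnclosingCircle(W[m][:,:2].astype(np.float32))[0])
r=np.linalg.norm(W[...,:2]-cc,axis=-1); a=np.degrees(np.arctan2(W[...,1]-cc[1],W[...,0]-cc[0]))%360
s=near&(r>59)&(r<68)
for lo in range(0,360,6):
    q=s&(a>=lo)&(a<lo+6); print(lo,q.sum(),np.median(g[q]),round(float(np.nanmedian(H[q])),1),end=" | ")
dk=s&(H<93)
for k in (0,1):
    aa=((a[dk]+90)%360); 
print()
A=np.sort(a[dk]); print(len(A),np.degrees(np.angle(np.mean(np.exp(2j*np.radians(A)))))/2, np.percentile(A,[1,25,50,75,99]))
```

```text
bar ((516.7450561523438, 4.3515472412109375), (13.961627006530762, 89.2470703125), 23.824934005737305) 165.64179038110808
((516.912109375, 4.080807685852051), 75.78550720214844)
0 29 29.0 85.3 | 6 28 29.0 85.8 | 12 14 113.0 100.7 | 18 35 151.0 100.7 | 24 34 153.0 100.6 | 30 34 220.0 100.4 | 36 35 220.0 100.4 | 42 34 220.0 100.7 | 48 34 221.0 100.7 | 54 36 221.0 100.5 | 60 35 224.0 100.8 | 66 38 222.0 100.2 | 72 36 225.0 100.6 | 78 36 224.0 100.3 | 84 36 224.0 100.7 | 90 35 225.0 100.3 | 96 39 226.0 100.6 | 102 36 226.5 100.3 | 108 42 226.0 100.4 | 114 38 227.0 100.4 | 120 38 227.0 100.6 | 126 37 227.0 100.6 | 132 38 227.5 100.4 | 138 36 227.0 100.5 | 144 38 226.5 100.3 | 150 36 158.0 100.5 | 156 35 154.0 100.3 | 162 22 139.5 100.1 | 168 30 29.0 85.6 | 174 32 29.0 85.5 | 180 32 28.0 85.2 | 186 29 29.0 85.4 | 192 43 82.0 86.9 | 198 34 153.0 100.2 | 204 30 153.0 100.6 | 210 32 153.0 100.3 | 216 32 153.0 100.5 | 222 30 153.0 100.3 | 228 30 153.0 100.5 | 234 30 153.0 100.3 | 240 33 153.0 100.2 | 246 28 152.5 100.5 | 252 30 153.0 100.2 | 258 29 153.0 100.5 | 264 30 153.0 100.4 | 270 28 152.0 100.4 | 276 29 152.0 100.3 | 282 20 150.0 100.6 | 288 0 nan nan | 294 0 nan nan | 300 23 151.0 100.1 | 306 30 151.0 100.3 | 312 28 151.5 100.5 | 318 30 151.0 100.8 | 324 28 151.0 100.4 | 330 27 150.0 100.2 | 336 33 151.0 100.4 | 342 37 91.0 86.3 | 348 29 29.0 85.6 | 354 27 30.0 85.8 | 
289 0.04525149542369187 [  0.73436059 169.50696828 183.33215517 344.22198558 359.46743682]
  return _methods._mean(a, axis=axis, dtype=dtype,
  ret = ret.dtype.type(ret / rcount)
  return np.nanmean(a, axis, out=out, keepdims=keepdims)
```

Call:
arm_command:
  rows: [0, 0, -0.018, 0.045, 0.035, 0.4, 1, 0, 0, -0.018, 0.045, 0.035, 0.8, 1, 0, 0, -0.018, 0.045, 0.035, 1, 1]

```text
t: 3.25
ee_pos: [515.7, 4.1, 254.8]
orientation: [-1.726, -2.622, 0.004]
ft_force: [0.3, 0.7, -0.1]
width: 87.7
grasp_force: 0.0
```

Call:
arm_command:
  rows: [0, 0, 0, 0, 0, 0.3, 1, 0, 0, 0, 0, 0, 0.6, 1, 0, 0, 0, 0, 0, 0.8, 1, 0, 0, 0, 0, 0, 0.9, 1, 0, 0, 0, 0, 0, 0.9, 1]

```text
t: 3.75
ee_pos: [516.5, 4.8, 184.5]
orientation: [-1.725, -2.624, 0.003]
ft_force: [-0.7, -1.0, 0.1]
width: 88.1
grasp_force: 0.0
```

Run:
```python
from h import *
o=ctrl.get_obs(); print(o['t'],o['ee_pos'],o['qpos'],o['ft_force']); M=R.from_rotvec(o["orientation"]).as_matrix();print(M.round(3))
im,d,K,C=shot("wrist"); save("w2.png",im)
im,d,K,C=shot("side"); save("s2.png",cv2.resize(im[140:300,130:330],None,fx=3,fy=3))
```

```text
3.75 [516.45212936   4.79123996 184.50437948] [-1.35727757e-02  3.45745635e-01  1.91075346e+00 -4.42435438e-04
  8.87570424e-01 -4.20985423e-01] [-0.67084637 -1.02265204  0.05718031]
[[-0.396  0.918 -0.002]
 [ 0.918  0.396 -0.   ]
 [ 0.001 -0.002 -1.   ]]
```

View pics/w2.png

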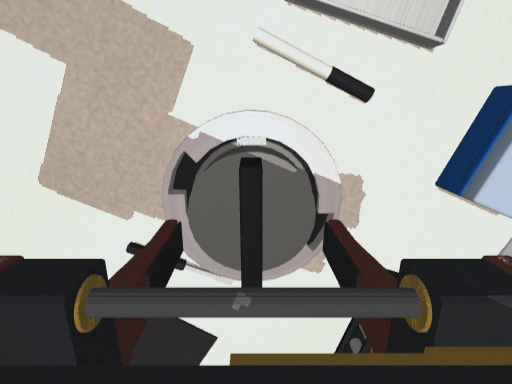

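The bar at (251,220) lies centred between the fingers and parallel to the pads, so I'll go down and close on it.

Call:
arm_command:
  rows: [0, 0, 0, 0, 0, 0.15, 1, 0, 0, 0, 0, 0, 0.3, 1, 0, 0, 0, 0, 0, 0.37, 1, 0, 0, 0, 0, 0, 0.37, 1, 0, 0, 0, 0, 0, 0.37, 0]

```text
t: 4.35
ee_pos: [517.1, 6.1, 155.9]
orientation: [-1.722, -2.627, 0.0]
ft_force: [0.6, 1.0, 0.5]
width: 82.5
grasp_force: 0.0
```

Call:
arm_command:
  rows: [0, 0, 0, 0, 0, 0, -1, 0, 0, 0, 0, 0, 0, -1, 0, 0, 0, 0, 0, 0, -1, 0, 0, 0, 0, 0, 0, -1, 0, 0, 0, 0, 0, 0, -1]

```text
t: 4.85
ee_pos: [517.1, 6.1, 156.2]
orientation: [1.723, 2.627, 0.0]
ft_force: [-1.0, -0.3, 0.8]
width: 43.1
grasp_force: 0.0
```

Call:
arm_command:
  rows: [0, 0, 0, 0, 0, 0, -1, 0, 0, 0, 0, 0, 0, -1, 0, 0, 0, 0, 0, 0, -1]

```text
t: 5.15
ee_pos: [517.2, 6.0, 156.1]
orientation: [1.723, 2.627, 0.0]
ft_force: [-0.2, 0.4, 0.2]
width: 19.3
grasp_force: 0.0
```

Call:
arm_command:
  rows: [0, 0, 0, -0.025, -0.01, 0.02, -0.7, 0, 0, 0, -0.025, -0.01, 0.02, -1, 0, 0, 0, -0.025, -0.01, 0.02, -1, 0, 0, 0, -0.025, -0.01, 0.02, -1]

```text
t: 5.55
ee_pos: [516.7, 3.9, 154.4]
orientation: [-1.722, -2.627, 0.001]
ft_force: [-3.5, 0.9, 3.3]
width: 13.6
grasp_force: 30.0
```

Call:
arm_command:
  rows: [0, 0, 0, 0, 0, 0, -1, 0, 0, 0, 0, 0, 0, -1, 0, 0, 0, 0, 0, 0, -1]

```text
t: 5.85
ee_pos: [516.7, 3.9, 154.4]
orientation: [-1.722, -2.626, 0.001]
ft_force: [-5.1, 0.0, 4.2]
width: 14.1
grasp_force: 30.0
```

Call:
arm_command:
  rows: [0, 0, -0.035, 0, 0, 0, -1, 0, 0, -0.07, 0, 0, 0, -1, 0, 0, -0.11, 0, 0, 0, -1, 0, 0, -0.15, 0, 0, 0, -1, 0, 0, -0.185, 0, 0, 0, -1]

```text
t: 6.35
ee_pos: [518.0, 3.9, 154.4]
orientation: [0.89, 3.011, 0.001]
ft_force: [-0.5, 1.4, -0.8]
width: 14.1
grasp_force: 30.0
```

Call:
arm_command:
  rows: [0, 0, -0.035, 0, 0, 0, -1, 0, 0, -0.07, 0, 0, 0, -1, 0, 0, -0.11, 0, 0, 0, -1, 0, 0, -0.15, 0, 0, 0, -1, 0, 0, -0.17, 0, 0, 0, -1]

```text
t: 6.85
ee_pos: [517.9, 3.9, 154.4]
orientation: [0.065, 3.139, 0.0]
ft_force: [-0.9, 0.8, -1.0]
width: 13.9
grasp_force: 30.0
```

Run:
```python
from h import *
o=ctrl.get_obs(); print(o['t'],o['ee_pos'],o['qpos'],o['ft_force'],o['moment'],o['width']); M=R.from_rotvec(o["orientation"]).as_matrix();print(M.round(3),np.degrees(np.arctan2(M[1,0],M[0,0])))
im,d,K,C=shot("wrist"); save("w3.png",im); np.savez("w3.npz",im=im,d=d,K=K,C=C)
```

```text
6.85 [517.94674009   3.86923809 154.37958119] [-1.55305885e-02  3.93219963e-01  1.92846597e+00  5.87497985e-05
  8.18393290e-01 -1.54509069e+00] [-0.86554521  0.76114928 -0.97853214] [ 0.09259455  0.06917436 -0.07501835] 13.875050169512313
[[-0.999  0.041  0.002]
 [ 0.041  0.999  0.   ]
 [-0.002  0.    -1.   ]] 177.63503616339557
```

View pics/w3.png

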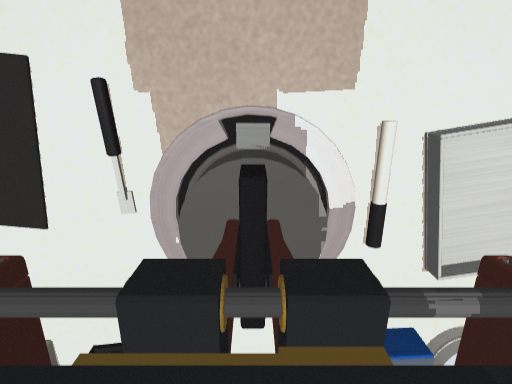

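The lug at (253,135) is inside the slot, which spans columns 220 to 277, and lies slightly clockwise of its middle. About 2.5° more turn will centre it.

Call:
arm_command:
  rows: [0, 0, -0.014, 0, 0, 0, -1, 0, 0, -0.014, 0, 0, 0, -1, 0, 0, -0.014, 0, 0, 0, -1]

```text
t: 7.2
ee_pos: [517.7, 3.8, 154.4]
orientation: [0.005, 3.14, -0.0]
ft_force: [1.7, -0.3, -2.1]
width: 13.8
grasp_force: 30.0
```

Call:
arm_command:
  rows: [0, 0, 0, 0, 0, -0.04, -1, 0, 0, 0, 0, 0, -0.08, -1, 0, 0, 0, 0, 0, -0.12, -1, 0, 0, 0, 0, 0, -0.12, -1]

```text
t: 7.6
ee_pos: [517.5, 3.9, 164.6]
orientation: [0.003, 3.141, -0.0]
ft_force: [0.8, 0.0, -3.7]
width: 13.6
grasp_force: 30.0
```

Call:
arm_command:
  rows: [0, 0, 0, 0, 0, -0.2, -1, 0, 0, 0, 0, 0, -0.45, -1, 0, 0, 0, 0, 0, -0.7, -1, 0, 0, 0, 0, 0, -0.9, -1, 0, 0, 0, 0, 0, -0.9, -1]

```text
t: 8.1
ee_pos: [518.5, 3.9, 238.1]
orientation: [0.002, 3.137, -0.0]
ft_force: [0.6, 0.4, -3.9]
width: 13.7
grasp_force: 30.0
```

Call:
arm_command:
  rows: [0, 0, 0, 0.03, -0.2, 0, -1, 0, 0, 0, 0.08, -0.5, 0, -1, 0, 0, 0, 0.16, -0.97, 0, -1]

```text
t: 8.4
ee_pos: [503.9, -73.4, 235.1]
orientation: [0.001, -3.141, -0.001]
ft_force: [-0.1, -0.1, -3.7]
width: 13.9
grasp_force: 30.0
```

Call:
arm_command:
  rows: [0, 0, 0, 0.05, -0.4, 0, -1, 0, 0, 0, 0.11, -0.7, 0, -1, 0, 0, 0, 0.17, -0.97, 0, -1]

```text
t: 8.7
ee_pos: [489.7, -152.4, 234.9]
orientation: [-0.003, -3.14, -0.001]
ft_force: [0.7, 0.5, -2.8]
width: 13.9
grasp_force: 30.0
```

Call:
arm_command:
  rows: [0, 0, 0, 0.05, -0.4, 0, -1, 0, 0, 0, 0.11, -0.7, 0, -1, 0, 0, 0, 0.17, -0.97, 0, -1]

```text
t: 9.0
ee_pos: [476.1, -229.9, 234.9]
orientation: [-0.003, -3.14, -0.001]
ft_force: [0.7, 0.4, -3.7]
width: 13.9
grasp_force: 30.0
```

Call:
arm_command:
  rows: [0, 0, 0, 0.05, -0.4, 0, -1, 0, 0, 0, 0.11, -0.7, 0, -1, 0, 0, 0, 0.15, -0.87, 0, -1, 0, 0, 0, 0.17, -0.97, 0, -1, 0, 0, 0, 0.17, -0.97, 0, -1]

```text
t: 9.5
ee_pos: [462.8, -306.6, 235.5]
orientation: [-0.004, -3.141, -0.001]
ft_force: [-0.6, 0.1, -3.4]
width: 13.7
grasp_force: 30.0
```

Run:
```python
from h import *
o=ctrl.get_obs(); print(o['t'],o['ee_pos'],o['qpos'],o['ft_force'],o['width']); M=R.from_rotvec(o["orientation"]).as_matrix();print(M.round(3))
im,d,K,C=shot("side"); save("s4.png",im)
W=cloud(d,K,C)
im,d,K,C=shot("wrist"); save("w4.png",im); np.savez("w4.npz",im=im,d=d,K=K,C=C)
```

```text
9.5 [ 462.81366621 -306.62903856  235.52786414] [-6.06642287e-01  3.29184146e-01  1.79046407e+00  1.58795837e-04
  1.02275681e+00 -2.17511002e+00] [-0.55265078  0.10309718 -3.44396354] 13.662878203181622
[[-1.     0.002 -0.001]
 [ 0.002  1.     0.001]
 [ 0.001  0.001 -1.   ]]
```

View pics/s4.png

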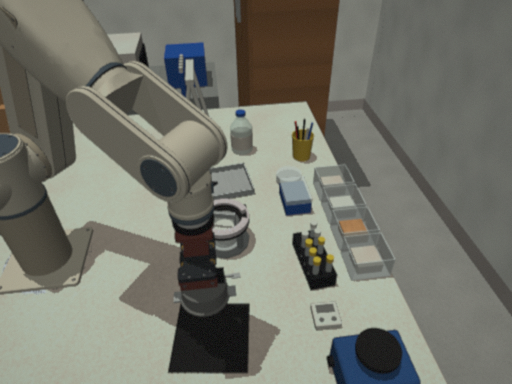

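The lid hangs level from the gripper above the mat, at about (203,290), and the jar is open at (228,215).

Call:
arm_command:
  rows: [0, 0, 0, 0, 0, 0.2, -1, 0, 0, 0, 0, 0, 0.5, -1, 0, 0, 0, 0, 0, 0.8, -1, 0, 0, 0, 0, 0, 1, -1]

```text
t: 10.0
ee_pos: [462.9, -304.9, 154.7]
orientation: [-0.0, -3.14, -0.002]
ft_force: [-0.4, -0.0, -3.8]
width: 14.0
grasp_force: 30.0
```

Call:
arm_command:
  rows: [0, 0, 0, 0, 0, 0.3, -1, 0, 0, 0, 0, 0, 0.6, -1, 0, 0, 0, 0, 0, 0.8, -1, 0, 0, 0, 0, 0, 0.92, -1, 0, 0, 0, 0, 0, 0.92, -1]

```text
t: 10.5
ee_pos: [462.8, -305.3, 81.5]
orientation: [-0.001, -3.14, -0.002]
ft_force: [-0.5, -0.8, -3.9]
width: 13.7
grasp_force: 30.0
```

Call:
arm_command:
  rows: [0, 0, 0, 0, 0, 0.03, -1, 0, 0, 0, 0, 0, 0.06, -1, 0, 0, 0, 0, 0, 0.075, -1, 0, 0, 0, 0, 0, 0.09, -1, 0, 0, 0, 0, 0, 0.09, -1]

```text
t: 11.0
ee_pos: [463.2, -306.5, 75.4]
orientation: [0.002, 3.141, -0.0]
ft_force: [-1.3, -0.4, -4.1]
width: 13.8
grasp_force: 30.0
```

Call:
arm_command:
  rows: [0, 0, 0, 0, 0, 0.01, -1, 0, 0, 0, 0, 0, 0.02, -1, 0, 0, 0, 0, 0, 0.03, -1, 0, 0, 0, 0, 0, 0.03, -1]

```text
t: 11.4
ee_pos: [463.1, -306.4, 72.8]
orientation: [-0.002, -3.141, -0.0]
ft_force: [-0.0, 0.7, -3.4]
width: 13.9
grasp_force: 30.0
```

Call:
arm_command:
  rows: [0, 0, 0, 0, 0, 0.01, -1, 0, 0, 0, 0, 0, 0.015, -1, 0, 0, 0, 0, 0, 0.015, -1]

```text
t: 11.7
ee_pos: [463.2, -306.4, 72.4]
orientation: [0.002, 3.142, -0.0]
ft_force: [-2.9, 1.2, 5.1]
width: 13.9
grasp_force: 30.0
```

Call:
arm_command:
  rows: [0, 0, 0, 0, 0, 0, 0, 0, 0, 0, 0, 0, 0, 0, 0, 0, 0, 0, 0, 0, 0.5, 0, 0, 0, 0, 0, 0, 0.5, 0, 0, 0, 0, 0, 0, 0.5]

```text
t: 12.2
ee_pos: [463.2, -306.5, 71.7]
orientation: [0.002, 3.142, -0.0]
ft_force: [-0.2, -0.8, -0.7]
width: 50.0
grasp_force: 0.0
```

Call:
arm_command:
  rows: [0, 0, 0, 0, 0, -0.1, 0.5, 0, 0, 0, 0, 0, -0.3, 0.5, 0, 0, 0, 0, 0, -0.6, 0.5, 0, 0, 0, 0, 0, -1, 0.5]

```text
t: 12.6
ee_pos: [462.4, -306.0, 151.9]
orientation: [-0.002, -3.14, -0.002]
ft_force: [0.2, -0.3, -0.3]
width: 65.4
grasp_force: 0.0
```

Call:
arm_command:
  rows: [0, 0, 0, 0, 0, -0.5, 1, 0, 0, 0, 0, 0, -1, 1]

```text
t: 12.8
ee_pos: [462.8, -306.2, 233.5]
orientation: [-0.002, -3.141, -0.0]
ft_force: [0.6, -1.2, 0.2]
width: 78.1
grasp_force: 0.0
```

Call:
arm_command:
  rows: [0, 0, 0, 0, 0, -0.5, 1, 0, 0, 0, 0, 0, -0.8, 1]

```text
t: 13.0
ee_pos: [463.8, -306.9, 299.7]
orientation: [0.002, 3.138, -0.004]
ft_force: [-0.3, -0.4, 0.1]
width: 87.5
grasp_force: 0.0
```

Call:
arm_command:
  rows: [0, 0, 0, -0.08, 0.5, 0, 1, 0, 0, 0, -0.16, 0.97, 0, 1]

```text
t: 13.2
ee_pos: [476.3, -228.6, 297.4]
orientation: [0.006, 3.139, -0.002]
ft_force: [0.2, 0.8, -0.0]
width: 87.8
grasp_force: 0.0
```

Call:
arm_command:
  rows: [0, 0, 0, -0.08, 0.5, 0, 1, 0, 0, 0, -0.17, 0.97, 0, 1]

```text
t: 13.4
ee_pos: [489.5, -149.8, 296.4]
orientation: [0.003, 3.141, -0.0]
ft_force: [0.7, 0.7, 0.6]
width: 88.0
grasp_force: 0.0
```

Call:
arm_command:
  rows: [0, 0, 0, -0.08, 0.5, 0, 1, 0, 0, 0, -0.17, 0.97, 0, 1]

```text
t: 13.6
ee_pos: [503.3, -72.0, 296.3]
orientation: [0.002, 3.141, -0.0]
ft_force: [0.6, 0.1, -0.2]
width: 87.5
grasp_force: 0.0
```

Call:
arm_command:
  rows: [0, 0, 0, -0.08, 0.5, 0, 1, 0, 0, 0, -0.17, 0.97, 0, 1, 0, 0, 0, -0.17, 0.97, 0, 1, 0, 0, 0, -0.17, 0.97, 0, 1]

```text
t: 14.0
ee_pos: [517.0, 4.3, 296.0]
orientation: [-0.001, 3.142, -0.001]
ft_force: [-0.4, -1.5, 0.2]
width: 87.6
grasp_force: 0.0
```

Run:
```python
from h import *
o=ctrl.get_obs(); print(o['t'],o['ee_pos'],o['qpos'],o['ft_force'],o['width'])
im,d,K,C=shot("side"); W=cloud(d,K,C); v,u=np.mgrid[:384,:512]
m=(W[...,2]>72)&(W[...,2]<90)&(abs(W[...,0]-463)<70)&(abs(W[...,1]+306)<70)
print("lid bar",cv2.minAreaRect(W[m][:,:2].astype(np.float32)),m.sum(),W[m][:,2].max())
im,d,K,C=shot("wrist"); save("w5.png",im); np.savez("w5.npz",im=im,d=d,K=K,C=C)
```

```text
14.0 [517.02595689   4.33970512 295.98670072] [-1.44142905e-02  1.99976007e-01  1.81326551e+00 -4.12880656e-04
  1.12826119e+00 -1.58582770e+00] [-0.38641582 -1.53614157  0.15094639] 87.56586769767405
lid bar ((465.3590087890625, -309.7584228515625), (16.339031219482422, 89.08590698242188), 89.35406494140625) 301 85.21014594984626
```

View pics/w5.png

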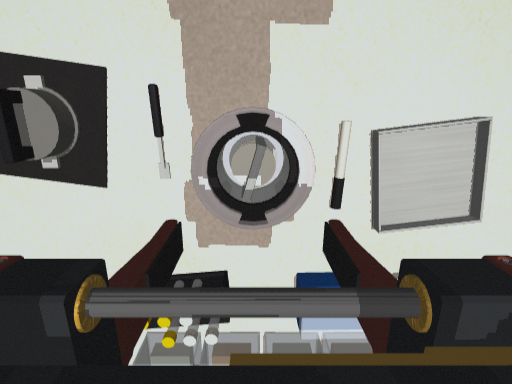

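The lid sits on the mat. The carrier is visible in the open jar with its handle bar running from (263,138) to (244,197), and the tray at (432,175) is clear.

Run:
```python
from h import *
z=np.load("w5.npz"); im,d,K,C=[z[k] for k in("im","d","K","C")]
W=cloud(d,K,C); H=W[...,2]; r=np.linalg.norm(W[...,:2]-[517,3.8],axis=-1)
m=(r<45)&(H>95)&(H<120); P=W[m]; print(cv2.minAreaRect(P[:,:2].astype(np.float32)),m.sum(),np.median(P[:,2]))
x=P[:,:2]-P[:,:2].mean(0); w,v=np.linalg.eigh(np.cov(x.T)); print(P[:,:2].mean(0),np.degrees(np.arctan2(v[1,1],v[0,1])),[np.ptp(x@v[:,i]) for i in(0,1)])
v_,u_=np.nonzero(m);print(u_.min(),u_.max(),v_.min(),v_.max())
m=(H>17)&(H<32)&(abs(W[...,0]-544)<110)&(abs(W[...,1]-270)<110)
print("tray",cv2.minAreaRect(W[m][:,:2].astype(np.float32)))
```

```text
((517.53076171875, 4.974330902099609), (11.780313491821289, 70.83827209472656), 73.97801971435547) 562 111.33395446532683
[515.73954208   5.1562773 ] 163.87609737037891 [np.float64(11.899788711678802), np.float64(70.83688317035208)]
241 266 143 202
tray ((544.6293334960938, 272.00537109375), (160.827880859375, 161.2843780517578), 7.110696315765381)
```

Call:
arm_command:
  rows: [0, 0, 0.04, 0, 0.01, 0.3, 0, 0, 0, 0.089, 0, 0.01, 0.7, 0, 0, 0, 0.089, 0, 0.01, 1, 0]

```text
t: 14.4
ee_pos: [516.6, 3.1, 214.6]
orientation: [-0.45, -3.109, 0.0]
ft_force: [-1.0, 0.5, 0.2]
width: 67.3
grasp_force: 0.0
```

Call:
arm_command:
  rows: [0, 0, 0, 0, 0, 0.3, 0, 0, 0, 0, 0, 0, 0.6, 0, 0, 0, 0, 0, 0, 0.7, 0, 0, 0, 0, 0, 0, 0.7, 0, 0, 0, 0, 0, 0, 0.7, 0]

```text
t: 14.9
ee_pos: [517.8, 4.1, 160.5]
orientation: [0.441, 3.109, 0.0]
ft_force: [0.7, 0.3, -0.3]
width: 44.1
grasp_force: 0.0
```

Run:
```python
from h import *
o=ctrl.get_obs(); print(o['t'],o['ee_pos'],o['width']); M=R.from_rotvec(o["orientation"]).as_matrix();print(M.round(3))
im,d,K,C=shot("wrist"); save("w6.png",im)
W=cloud(d,K,C); H=W[...,2]; r=np.linalg.norm(W[...,:2]-[517,3.8],axis=-1)
m=(r<45)&(H>95)&(H<120); P=W[m]; print(cv2.minAreaRect(P[:,:2].astype(np.float32)),m.sum(),np.median(P[:,2]))
```

```text
14.9 [517.75768599   4.07450172 160.51368619] 44.05480720781653
[[-0.96   0.278  0.001]
 [ 0.278  0.96  -0.   ]
 [-0.001  0.    -1.   ]]
((517.3118286132812, 4.926102638244629), (11.702805519104004, 71.64393615722656), 74.0506362915039) 1395 111.34406754548729
```

View pics/w6.png

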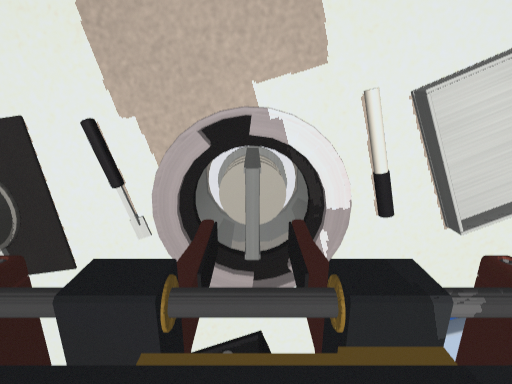

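The bar at (253,205) is centred between the half-open fingers and parallel to the pads.

Call:
arm_command:
  rows: [0, 0, 0, 0, 0.01, 0.2, 0, 0, 0, 0, 0, 0.01, 0.4, 0, 0, 0, 0, 0, 0.01, 0.6, 0, 0, 0, 0, 0, 0.01, 0.7, 0, 0, 0, 0, 0, 0.01, 0.7, -0.5]

```text
t: 15.45
ee_pos: [517.4, 5.4, 103.6]
orientation: [-0.44, -3.11, 0.0]
ft_force: [-0.5, -0.0, -0.6]
width: 39.3
grasp_force: 0.0
```

Call:
arm_command:
  rows: [0, 0, 0, 0, 0, 0, -1, 0, 0, 0, 0, 0, 0, -1, 0, 0, 0, 0, 0, 0, -1, 0, 0, 0, 0, 0, 0, -1, 0, 0, 0, 0, 0, 0, -1]

```text
t: 15.95
ee_pos: [517.5, 5.4, 103.9]
orientation: [0.44, 3.11, -0.0]
ft_force: [-1.1, -1.2, 1.5]
width: 9.7
grasp_force: 30.0
```

Call:
arm_command:
  rows: [0, 0, 0, 0, 0, 0, -1, 0, 0, 0, 0, 0, 0, -1]

```text
t: 16.15
ee_pos: [517.5, 5.4, 103.9]
orientation: [0.44, 3.11, -0.0]
ft_force: [-1.0, -1.8, 2.8]
width: 9.3
grasp_force: 30.0
```

Call:
arm_command:
  rows: [0, 0, 0, 0, 0, -0.1, -1, 0, 0, 0, 0, 0, -0.3, -1, 0, 0, 0, 0, 0, -0.5, -1, 0, 0, 0, 0, 0, -0.7, -1, 0, 0, 0, 0, 0, -0.95, -1]

```text
t: 16.65
ee_pos: [516.6, 5.6, 179.9]
orientation: [-0.44, -3.109, 0.0]
ft_force: [-0.3, -1.1, -3.9]
width: 9.6
grasp_force: 30.0
```

Call:
arm_command:
  rows: [0, 0, 0, 0, 0, -0.25, -1, 0, 0, 0, 0, 0, -0.5, -1, 0, 0, 0, 0, 0, -0.75, -1, 0, 0, 0, 0, 0, -0.9, -1, 0, 0, 0, 0, 0, -0.9, -1]

```text
t: 17.15
ee_pos: [518.2, 5.5, 253.2]
orientation: [0.44, 3.108, 0.001]
ft_force: [0.6, 0.2, -3.5]
width: 9.9
grasp_force: 30.0
```

Run:
```python
from h import *
o=ctrl.get_obs(); print(o['t'],o['ee_pos'],o['width'],o['ft_force']); M=R.from_rotvec(o["orientation"]).as_matrix();print(M.round(3))
print("units",M.T@(np.array([544.3,271,o['ee_pos'][2]])-o['ee_pos'])/80)
im,d,K,C=shot("side"); save("s6.png",im)
```

```text
17.15 [518.15824584   5.52069562 253.19666431] 9.887868303210563 [ 0.58057857  0.22083377 -3.54678176]
[[-0.961  0.277  0.003]
 [ 0.277  0.961  0.   ]
 [-0.003  0.001 -1.   ]]
units [6.06332131e-01 3.27895173e+00 1.16058781e-03]
```

View pics/s6.png

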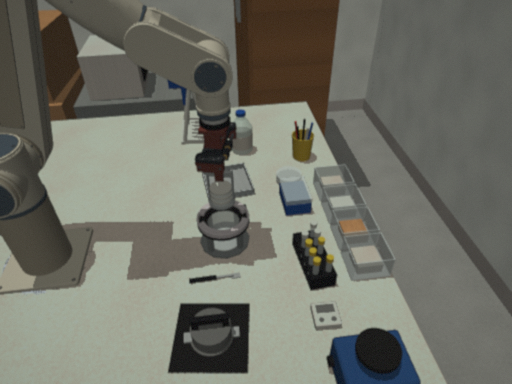

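The carrier hangs upright above the jar at about (222,193), and the lid lies in the middle of the mat at (212,332).

Call:
arm_command:
  rows: [0, 0, 0, 0.04, 0.2, 0, -1, 0, 0, 0, 0.09, 0.5, 0, -1, 0, 0, 0, 0.15, 0.82, 0, -1]

```text
t: 17.5
ee_pos: [523.3, 72.1, 250.2]
orientation: [-0.442, -3.108, 0.001]
ft_force: [0.7, 0.6, -2.7]
width: 10.1
grasp_force: 30.0
```

Call:
arm_command:
  rows: [0, 0, 0, 0.05, 0.27, 0, -1, 0, 0, 0, 0.1, 0.54, 0, -1, 0, 0, 0, 0.15, 0.82, 0, -1]

```text
t: 17.8
ee_pos: [529.8, 138.9, 250.0]
orientation: [-0.44, -3.108, 0.002]
ft_force: [-0.9, -0.9, -2.9]
width: 9.9
grasp_force: 30.0
```

Call:
arm_command:
  rows: [0, 0, 0, 0.05, 0.27, 0, -1, 0, 0, 0, 0.1, 0.54, 0, -1, 0, 0, 0, 0.15, 0.82, 0, -1]

```text
t: 18.1
ee_pos: [536.5, 205.1, 249.9]
orientation: [-0.44, -3.108, 0.002]
ft_force: [0.4, -0.1, -3.2]
width: 9.6
grasp_force: 30.0
```

Call:
arm_command:
  rows: [0, 0, 0, 0.05, 0.27, 0, -1, 0, 0, 0, 0.1, 0.54, 0, -1, 0, 0, 0, 0.13, 0.72, 0, -1, 0, 0, 0, 0.15, 0.82, 0, -1, 0, 0, 0, 0.15, 0.82, 0, -1]

```text
t: 18.6
ee_pos: [543.8, 271.3, 250.9]
orientation: [-0.438, -3.11, 0.001]
ft_force: [-0.0, -0.4, -2.9]
width: 9.5
grasp_force: 30.0
```

Call:
arm_command:
  rows: [0, 0, 0, 0, 0, 0.2, -1, 0, 0, 0, 0, 0, 0.45, -1, 0, 0, 0, 0, 0, 0.7, -1, 0, 0, 0, 0, 0, 0.95, -1]

```text
t: 19.0
ee_pos: [544.0, 269.7, 174.9]
orientation: [-0.441, -3.11, 0.001]
ft_force: [0.4, -0.2, -3.3]
width: 9.7
grasp_force: 30.0
```

Call:
arm_command:
  rows: [0, 0, 0, 0, 0, 0.2, -1, 0, 0, 0, 0, 0, 0.4, -1, 0, 0, 0, 0, 0, 0.6, -1, 0, 0, 0, 0, 0, 0.75, -1, 0, 0, 0, 0, 0, 0.75, -1]

```text
t: 19.5
ee_pos: [543.0, 270.1, 113.8]
orientation: [-0.44, -3.108, 0.003]
ft_force: [-0.4, 0.1, -2.9]
width: 9.8
grasp_force: 30.0
```

Call:
arm_command:
  rows: [0, 0, 0, 0, 0, 0.04, -1, 0, 0, 0, 0, 0, 0.08, -1, 0, 0, 0, 0, 0, 0.12, -1, 0, 0, 0, 0, 0, 0.13, -1, 0, 0, 0, 0, 0, 0.13, -1]

```text
t: 20.0
ee_pos: [544.1, 270.9, 105.4]
orientation: [0.44, 3.111, 0.0]
ft_force: [-0.1, -0.3, -3.9]
width: 9.8
grasp_force: 30.0
```

Call:
arm_command:
  rows: [0, 0, 0, 0, 0, 0.01, -1, 0, 0, 0, 0, 0, 0.015, -1, 0, 0, 0, 0, 0, 0.015, -1]

```text
t: 20.3
ee_pos: [544.0, 270.9, 104.1]
orientation: [-0.44, -3.111, 0.0]
ft_force: [-0.1, -0.1, -3.8]
width: 9.5
grasp_force: 30.0
```

Call:
arm_command:
  rows: [0, 0, 0, 0, 0, 0.01, -1, 0, 0, 0, 0, 0, 0.018, -1, 0, 0, 0, 0, 0, 0.025, -1, 0, 0, 0, 0, 0, 0.025, -1]

```text
t: 20.7
ee_pos: [544.1, 270.9, 102.0]
orientation: [-0.44, -3.111, 0.0]
ft_force: [0.3, 1.2, -3.1]
width: 9.9
grasp_force: 30.0
```

Call:
arm_command:
  rows: [0, 0, 0, 0, 0, 0.005, -1, 0, 0, 0, 0, 0, 0.01, -1, 0, 0, 0, 0, 0, 0.01, -1]

```text
t: 21.0
ee_pos: [544.2, 270.8, 102.0]
orientation: [0.44, 3.11, 0.0]
ft_force: [-2.2, -2.3, 4.8]
width: 10.0
grasp_force: 30.0
```

Contact with the tray floor, so I'll release and rise.

Call:
arm_command:
  rows: [0, 0, 0, 0, 0, 0, 0, 0, 0, 0, 0, 0, 0, 0, 0, 0, 0, 0, 0, 0, 0, 0, 0, 0, 0, 0, 0, 0, 0, 0, 0, 0, 0, 0, 0]

```text
t: 21.5
ee_pos: [544.1, 270.9, 101.2]
orientation: [0.44, 3.111, 0.0]
ft_force: [-0.4, -0.1, -0.2]
width: 43.1
grasp_force: 0.0
```

Call:
arm_command:
  rows: [0, 0, 0, 0, 0, -0.1, 0, 0, 0, 0, 0, 0, -0.3, 0, 0, 0, 0, 0, 0, -0.6, 0, 0, 0, 0, 0, 0, -1, 0]

```text
t: 21.9
ee_pos: [543.6, 270.6, 182.4]
orientation: [-0.44, -3.109, 0.001]
ft_force: [-0.0, 0.0, 0.1]
width: 44.1
grasp_force: 0.0
```

Call:
arm_command:
  rows: [0, 0, 0, 0, 0, -0.5, 0, 0, 0, 0, 0, 0, -1, 0, 0, 0, 0, 0, 0, -1, 0]

```text
t: 22.2
ee_pos: [547.1, 272.3, 269.0]
orientation: [0.439, 3.101, 0.01]
ft_force: [-0.4, 0.0, -0.1]
width: 43.7
grasp_force: 0.0
```

Run:
```python
from h import *
o=ctrl.get_obs(); print(o['t'],o['ee_pos'],o['width'],o['ft_force'])
im,d,K,C=shot("wrist"); save("w7.png",im)
W=cloud(d,K,C); H=W[...,2]; m=(H>95)&(H<125)&(np.linalg.norm(W[...,:2]-[544,271],axis=-1)<60); P=W[m]
print(cv2.minAreaRect(P[:,:2].astype(np.float32)),m.sum(),np.median(P[:,2]),np.ptp(P[:,2]))
```

```text
22.2 [547.06514829 272.321079   268.99230015] 43.71277129558035 [-0.43389221  0.04661588 -0.12131268]
((544.0318603515625, 271.75811767578125), (11.59134292602539, 70.95816802978516), 73.43571472167969) 606 109.41085780697259 14.195537043926322
```

View pics/w7.png

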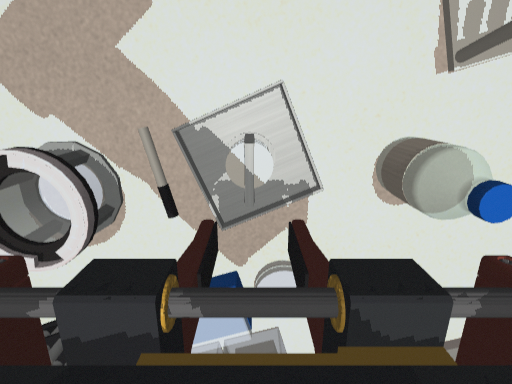

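The carrier stands in the middle of the tray, with its bar at (249,168) and its top at about 109 mm (110 expected). Nothing else has moved, so I'm handing the job in.

```bash
python3 -c "
from workcell import ctrl
print(ctrl.close_job())"
```

```text
the job is handed in; nothing more can be done
None
```

The lid lies on the mat, about 4 mm from its centre, and the carrier stands upright in the middle of the tray; I handed the job in at about 22 s, and the hand-in call returned no verdict.

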